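Press the inner lid down in the coffee canister

ROBOT

A 6-joint arm with a two-finger parallel gripper is mounted at the origin on a cart in front of the work surface, level with it; the furniture and walls round the work are solid. World frame = base frame: x ahead of the robot, y to its left, z up, the work surface at z = 0. Lengths are in m, angles in rad, forces in N, time in s.
With the tool pointing down it reaches from about 0.25 to 0.775 m from the base axis. Payload 4 kg.
Tool frame: the origin (TCP) lies at the very end of the fingers, on their centre line; the grasp point (between the pads) lies 19 mm behind it; z points along the fingers, y is the line along which they close (so a half turn about z gives the same grasp; the last joint's range is limited). The gripper opens to 94 mm and grips with 3 to 60 N. Pads are 16 mm wide; open, the fingers measure 119 mm over their backs; the gripper's body (75 mm by 177 mm) begins 78 mm behind the grasp point.
Start: joints at [-1.245, 0.087, 1.371, -0, 1.684, -0.103], TCP at [0.229, -0.5, 0.178] pointing down, gripper open.
Joint ranges: [-3.1, 3.1], [-0.76, 2.03], [0.27, 2.55], [-1.08, 4.22], [0.17, 2.65], [-2.57, 2.57]. Speed limits (rad/s): [2.79, 2.79, 3.14, 3.14, 3.14, 3.14].

INTERFACE

Orientations are given as a rotation vector (axis times angle).
In Python, from bench import env gives the robot as it stands.
- The arm moves only by the shell command python3 -m creep 'ROWS' [OPENING] [FORCE]. ROWS is JSON, one flat list of numbers, 6 for each row, row after row: the shift along the tool's x, y, z in mm, then the turn, a rotation vector about the tool's x, y, z in degrees. A call has 1 to 8 rows; each row is the pose to reach, as a shift and turn from the pose commanded when the call began, along the tool's axes at that moment; what a row does not reach only later rows make up. A row lasts 1/8 s, in which the tool goes at most 62.5 mm and 10.7 degrees, less where a joint would pass 70% of its speed; a pose out of reach is approached as far as the arm can. A call with a gripper value outside its range is refused whole. OPENING is the opening in per cent of the stroke, from 0 (shut) to 100 (fully open), set as the call begins (- or left out, the last holds). The fingers move at their own pace and stop on an object; FORCE is the grip in N (left out, the last holds). Time passes only in rows, so rows that repeat a pose let the fingers close. It gives the time, the measured TCP pose, the force, the opening and the grip force at its end, in the units of the state.
- env.state(): the state, without advancing time (a new reading comes with each control period).
- env.grab_frame(name): name is "side" or "top" or "wrist"; returns a dict with "frame" (480x640x3 uint8, blue, green, red), "fx", "fy", "cx", "cy" (pixels), "extrinsics" (4x4, takes a point from world to camera coordinates); the wrist camera has in their place "T_tool_cam" (4x4, takes a point from camera to tool coordinates, whose origin is the TCP and whose axes are the flange's). Camera axes: x right, y up, looking along -z (the intrinsics and any distortion apply to the point x, -y, -z); pixel columns grow to the right and rows downward; lengths in m; the calibration is good to about 2 mm. A picture is of the moment at which its call begins: read the wrist's pose just before it. There is no depth.
- env.finish_job(): hands the job in; it is judged then, once.
The state is a dict: "time": time; "joint_positions": joint angles; "qvel": joint speeds; "tau": joint torques, N m; "tcp_pos": TCP position; "tcp_rot": TCP orientation; "wrist_force": force on the tool from outside, world axes, zero at the start; "wrist_torque": the same for the moment, N m; "opening": finger opening in m; "finger_force": force on a finger pad.
Only numpy, scipy, OpenCV 4.12 (cv2) and the standard library are available. Lean on these libraries where they do the work, as an engineer would, in place of code of your own. Each camera call takes 0.05 s, during which the arm holds its last target. There are 200 camera calls.

TASK

Close up the coffee canister: pick up the wide-footed wooden tamper (not the slim muddler), and with its flat foot press the sprung inner lid squarely down inside the canister until it bottoms out, level. Then lift the tamper out and stand it upright on the worktop again beside the canister, leaving the muddler standing.

Things in the scene. Friction and masses are not known exactly. Their poses are not given: they have to be found in the camera images.
- tamper: Pale wooden tamper standing upright on the worktop, 140 mm tall, about 0.25 kg: a flat round foot 66 mm across and 14 mm thick, a slim neck 22 mm across, and a round grip 30 mm across from 85 to 132 mm above the foot's underside. Origin: centre of the foot's underside; z axis up along the handle. Round, so its yaw does not matter. Grip it by the round grip, about 110 mm above its origin.
- canister: Round open steel canister that stands on the worktop and does not shift, 104 mm across outside, 90 mm tall, wall 4 mm, mouth 96 mm across. Origin: centre of its underside; z axis up. Its top is open; the inner lid sits inside.
- inner_lid: Flat metal disc 90 mm across with a black rubber edge, inside the canister. Origin: centre of its flat top face; z axis up. At the start its top is 15 to 23 mm below the canister's rim; bottomed out it is 55 mm below the rim (35 mm above the worktop). It can rock up to 17 degrees either way on soft springs if pushed off centre or askew, and comes back level when let go.
- lid_slide (a joint): How far the inner lid has been pushed down (m): 0 is 15 mm below the rim, 0.040 is bottomed out on a hard stop. A spring pushes back and the rubber edge rubs, so it takes 7 to 12 N to move it; the rub is stronger than the spring, so it stays where it is left. The tamper's own weight does not move it.
- muddler: Slim pale wooden muddler standing upright on the worktop, 140 mm tall, with a rounded foot only 40 mm across and a grip 30 mm across; a bystander, the wrong tool. Origin: centre of its underside; z axis up. It and the tamper may stand on either side.
There are look-alikes about, which are no part of the job. What is shaped like the tamper but green is not meant.

How it is judged:
By the outcome, as a careful person would: the job done as asked, in the order asked, and still so for the second after the job is handed in, with the robot touching nothing.
It also fails if it takes over 43 s, if anything falls off the work surface, if the arm or the gripper's body presses on something with over 40 N, if the wrist force passes 120 N, or if a joint passes its speed limit or range.

## Working session

There is one attempt and no reset: what is moved stays moved. The work goes in short steps, Python scripts to look and compute and a shell command to move; the robot and the scene stay as the last step left them, time stands still between calls to the robot, and variables do not carry over. Pictures are saved under pics/ and viewed, at most 10 in all, crops included, and the job is handed in when it is done.

```bash
mkdir -p pics
cat > h.py <<'E'
import numpy as np, cv2
from bench import env
from scipy.spatial.transform import Rotation as R
def grab(n):
    s=env.state(); f=env.grab_frame(n)
    if n=="wrist":
        T=np.eye(4);T[:3,:3]=R.from_rotvec(s["tcp_rot"]).as_matrix();T[:3,3]=s["tcp_pos"]
        f["c2w"]=T@np.array(f["T_tool_cam"])
    else: f["c2w"]=np.linalg.inv(np.array(f["extrinsics"]))
    return f
def ray(f,u,v,z):
    d=np.array([(u-f["cx"])/f["fx"],-(v-f["cy"])/f["fy"],-1.])
    M=f["c2w"];d=M[:3,:3]@d;o=M[:3,3]
    return o+d*(z-o[2])/d[2]
def proj(f,p):
    q=np.linalg.inv(f["c2w"])@np.append(p,1)
    return f["cx"]+f["fx"]*q[0]/-q[2], f["cy"]-f["fy"]*q[1]/-q[2]
E
python3 - <<'E'
from h import *
import pickle
F={n:grab(n) for n in("side","top")}
pickle.dump(F,open("f0.pkl","wb"))
for n in F:
    cv2.imwrite(f"pics/{n}0.png",F[n]["frame"]); print(n,[k for k in F[n]],F[n]["c2w"].round(3).tolist(),F[n]["fx"])
    print({k:v for k,v in F[n].items() if k not in("frame","c2w","extrinsics")})
s=env.state();print(s)
E
```

```text
side ['frame', 'fx', 'fy', 'cx', 'cy', 'extrinsics', 'c2w'] [[-0.99, 0.044, -0.131, 0.343], [-0.136, -0.465, 0.875, 1.037], [-0.022, 0.884, 0.466, 0.618], [0.0, 0.0, 0.0, 1.0]] 486.13468894348176
{'fx': 486.13468894348176, 'fy': 486.13468894348176, 'cx': 314.7876664684532, 'cy': 240.9686751705274}
top ['frame', 'fx', 'fy', 'cx', 'cy', 'extrinsics', 'c2w'] [[0.013, 0.992, -0.122, 0.348], [-1.0, 0.015, 0.013, 0.034], [0.015, 0.122, 0.992, 1.131], [0.0, 0.0, 0.0, 1.0]] 504.7533027691173
{'fx': 504.7533027691173, 'fy': 504.7533027691173, 'cx': 321.5991666050581, 'cy': 236.73251079537647}
{'time': 0.1, 'joint_positions': array([-1.24512816e+00,  8.79187421e-02,  1.37210053e+00,  1.88666880e-05,
        1.68357919e+00, -1.03109830e-01]), 'qvel': array([-1.90422821e-03, -6.23519701e-04, -2.63429490e-03,  5.77850339e-05,
        6.34875487e-04,  6.11892772e-04]), 'tau': array([ 2.11658749e-03, -3.41249621e+01, -3.03302801e+01,  7.19340867e-02,
        3.03840393e-02, -1.09975726e-04]), 'tcp_pos': array([ 0.2284914 , -0.49969748,  0.177302  ]), 'tcp_rot': array([-3.06772029e+00, -6.67953952e-01,  3.20413636e-04]), 'wrist_force': array([-0.04115831, -0.69886705, -0.47013585]), 'wrist_torque': array([-0.08823964,  0.02994682,  0.02806405]), 'finger_force': 0.0, 'opening': 0.09425113965270966}
```

View pics/side0.png

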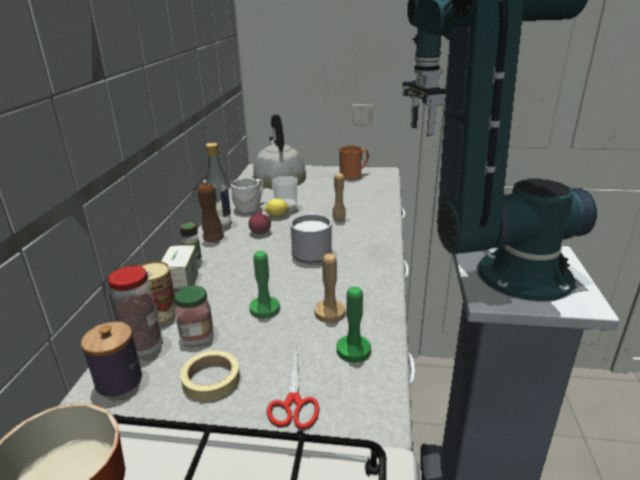

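View pics/top0.png

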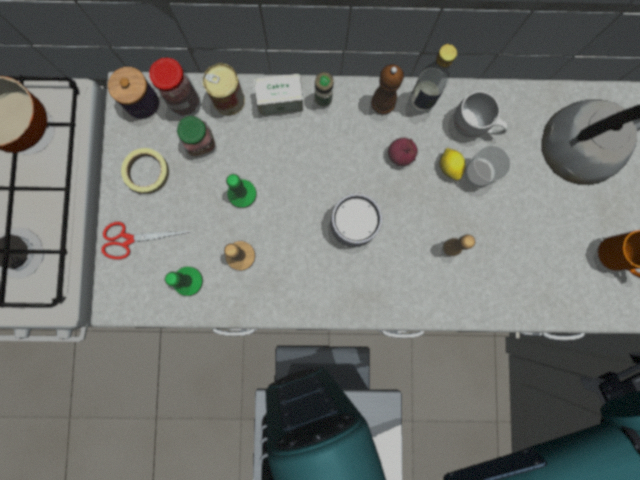

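The side view shows the wooden tamper (foot ~(330,311)), canister ~(311,238) and muddler ~(340,212). In the top view the tamper foot is at ~(240,256), the canister mouth at ~(357,220) and the muddler at ~(453,247). Two green decoys flank the tamper. Next, an enlarged crop for accurate positions.

Run:
```python
from h import *
import pickle
F=pickle.load(open("f0.pkl","rb"))
a=F["top"]["frame"][190:300,210:410]; 
cv2.imwrite("pics/c.png",cv2.resize(a,None,fx=4,fy=4,interpolation=cv2.INTER_CUBIC))
t=F["top"];s=F["side"]
print("foot",ray(t,240.5,256,.014),"grip top",ray(t,232,250,.14),"side foot",ray(s,330,311,.014),ray(s,330,256,.14))
print("can",ray(t,357,220,.09),"side",ray(s,311.5,223,.09)); print("mud",ray(t,453,247,0),ray(t,467,241,.14))
```

```text
foot [0.43894886 0.19850333 0.014     ] grip top [0.44023709 0.19706033 0.14      ] side foot [0.43791694 0.21184618 0.014     ] [0.43813161 0.20107135 0.14      ]
can [ 0.51161433 -0.05306835  0.09      ] side [ 0.51233704 -0.04819848  0.09      ]
mud [ 0.46735826 -0.27826295  0.        ] [ 0.46491703 -0.26771788  0.14      ]
```

View pics/c.png

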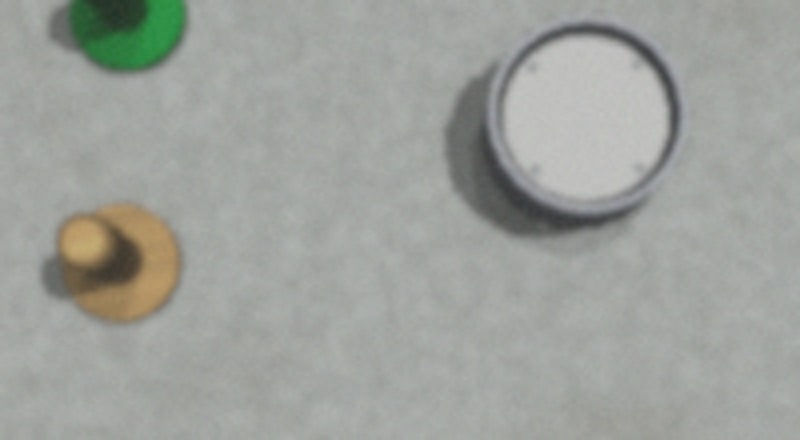

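The crop puts the tamper foot at full-image (240.2,255.7) and the canister rim at (356.5,219.5), with a level lid inside.

```bash
cat >> h.py <<'E'
def go(p):
    s=env.state();r=R.from_rotvec(s["tcp_rot"])
    print("tool mm",(r.inv().apply(np.array(p)-s["tcp_pos"])*1e3).round(1),"| pos",s["tcp_pos"].round(4))
    M=r.as_matrix();print("x",M[:,0].round(3),"y",M[:,1].round(3),"z",M[:,2].round(4),"F",s["wrist_force"].round(1),s["wrist_torque"].round(2),"t",s["time"],"open",s["opening"])
E
python3 -c "
from h import *
go([.439,.199,.2])"
```

```text
tool mm [ 481.9 -548.   -21.5] | pos [ 0.2285 -0.4997  0.1773]
x [0.909 0.416 0.   ] y [ 0.416 -0.909 -0.002] z [-6.0e-04  1.9e-03 -1.0e+00] F [-0.  -0.7 -0.5] [-0.09  0.03  0.03] t 0.1 open 0.09425113965270966
```

```bash
python3 -m creep '[25,-28,-5,0,0,0,60,-68,-15,0,0,0,96,-109,-22,0,0,0,132,-150,-22,0,0,0,168,-191,-22,0,0,0,204,-232,-22,0,0,0,240,-273,-22,0,0,0,276,-314,-22,0,0,0]'
python3 -m creep '[36,-41,0,0,0,0,72,-82,0,0,0,0,108,-123,0,0,0,0,144,-164,0,0,0,0,170,-194,0,0,0,0,170,-194,0,0,0,0,170,-194,0,0,0,0]'
python3 - <<'E'
from h import *
go([.439,.199,.2])
f=grab("wrist");cv2.imwrite("pics/w1.png",f["frame"])
import pickle;pickle.dump(f,open("w1.pkl","wb"))
print(f["T_tool_cam"],proj(f,[.439,.199,.14]),proj(f,[.439,.199,.0]))
E
```

```text
time: 1.1
tcp_pos: [0.3491, -0.0982, 0.2001]
tcp_rot: [3.07, 0.667, 0.0]
wrist_force: [1.7, -0.5, -0.6]
opening: 0.0936
finger_force: 0.0
time: 1.98
tcp_pos: [0.4227, 0.1467, 0.1999]
tcp_rot: [3.069, 0.668, -0.002]
wrist_force: [1.2, 0.0, 0.6]
opening: 0.094
finger_force: 0.0
tool mm [ 36.6 -40.8  -0.1] | pos [0.4227 0.1467 0.1999]
x [ 0.909  0.416 -0.001] y [ 0.416 -0.909  0.   ] z [-0.0011 -0.001  -1.    ] F [1.2 0.  0.6] [ 0.05  0.01 -0.01] t 1.975 open 0.09402642362805701
[[-7.07358794e-04  9.66717666e-01  2.55844591e-01  7.36103809e-02]
 [ 9.99999329e-01  4.49230302e-04  1.06736457e-03 -1.29173654e-04]
 [ 9.16907040e-04  2.55845174e-01 -9.66717335e-01 -2.07433052e-01]
 [ 0.00000000e+00  0.00000000e+00  0.00000000e+00  1.00000000e+00]] (np.float64(269.22632947355083), np.float64(193.9450198664994)) (np.float64(286.2923302032857), np.float64(177.70667705544008))
```

View pics/w1.png

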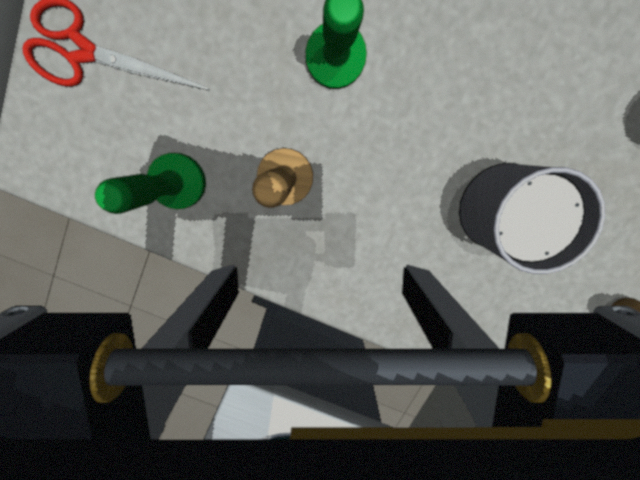

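Wrist view: tamper foot ~(283,177), grip top ~(268,187), canister rim centre ~(550,219), and the green decoy to the left of the tamper at ~(115,190).

Run:
```python
from h import *
import pickle
f=pickle.load(open("w1.pkl","rb"))
print(ray(f,283,177,.014),ray(f,268,187,.14),"can",ray(f,550,219,.09), "pred can",proj(f,[.511,-.052,.09]))
print("green tips",ray(f,113,195,.14),ray(f,180,180,.014))
cv2.imwrite("pics/w1c.png",cv2.resize(f["frame"][140:290,240:440][:, :],None,fx=4,fy=4,interpolation=cv2.INTER_CUBIC)[:280,:400])
go([.439,.199,.2])
```

```text
[0.43990792 0.20205274 0.014     ] [0.44371105 0.20198397 0.14      ] can [ 0.51960734 -0.05280634  0.09      ] pred can (np.float64(544.2033777699982), np.float64(226.55241611697318))
green tips [0.3864015  0.31220766 0.14      ] [0.38704231 0.30958112 0.014     ]
tool mm [ 36.6 -41.3   0.1] | pos [0.4228 0.1463 0.2001]
x [ 0.91   0.415 -0.001] y [ 0.415 -0.91   0.001] z [-5.e-04 -8.e-04 -1.e+00] F [ 0.4 -0.2  0.1] [-0.01 -0.02 -0.05] t 2.025 open 0.09386586795339032
```

View pics/w1c.png

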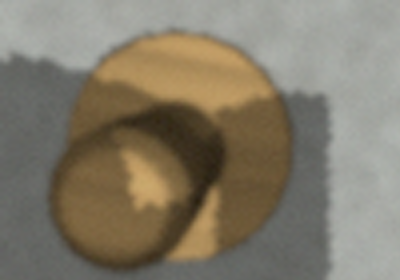

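```bash
python3 -m creep '[20,-22,0,0,0,0,38,-42,0,0,0,0,38,-42,25,0,0,0,38,-42,55,0,0,0,38,-42,85,0,0,0,38,-42,105,0,0,0,38,-42,109,0,0,0,38,-42,109,0,0,0]'
python3 -m creep '[0,0,0,0,0,0]'
python3 - <<'E'
from h import *
go([.44,.2,.091])
import pickle
f=grab("wrist");pickle.dump(f,open("w2.pkl","wb"));cv2.imwrite("pics/w2.png",f["frame"])
E
```

```text
time: 3.02
tcp_pos: [0.4406, 0.2005, 0.092]
tcp_rot: [3.07, 0.666, 0.001]
wrist_force: [-0.9, 0.5, 0.3]
opening: 0.0939
finger_force: 0.0
time: 3.15
tcp_pos: [0.4411, 0.2011, 0.0928]
tcp_rot: [-3.07, -0.667, -0.004]
wrist_force: [0.1, -0.8, -0.3]
opening: 0.0942
finger_force: 0.0
tool mm [-1.5  0.6  1.8] | pos [0.4411 0.2011 0.0928]
x [0.91  0.415 0.003] y [ 0.415 -0.91   0.   ] z [ 2.5e-03  7.0e-04 -1.0e+00] F [ 0.1 -0.8 -0.3] [ 0.   -0.02 -0.03] t 3.15 open 0.09416402199138532
```

View pics/w2.png

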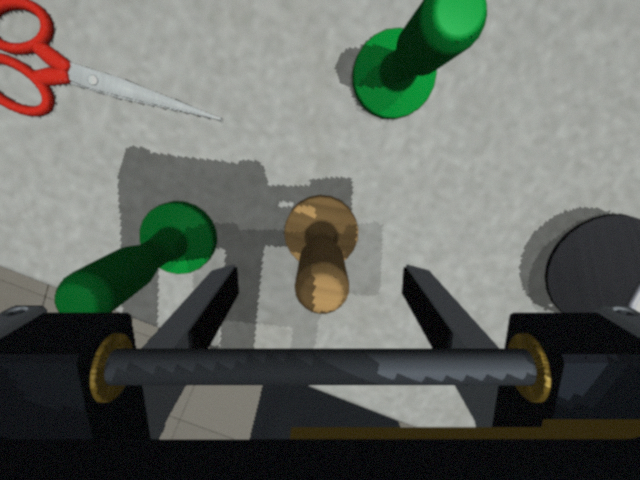

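The tamper is centred between the fingers (grip at col 321, fingers at 238/404). I'll close on it, after a quick check of the offset along tool x.

```bash
python3 - <<'E'
from h import *
import pickle
f=pickle.load(open("w2.pkl","rb"))
print(ray(f,321,231,.014),ray(f,322,289,.135)); go([.4411,.2011,.0928])
E
python3 -m creep '[0,0,1,0,0,0,0,0,1,0,0,0,0,0,1,0,0,0,0,0,1,0,0,0,0,0,1,0,0,0,0,0,1,0,0,0,0,0,1,0,0,0,0,0,1,0,0,0]' 0 40
```

```text
[0.44281243 0.2013148  0.014     ] [0.44145109 0.20045612 0.135     ]
tool mm [-0.1  0.1 -0. ] | pos [0.4411 0.2012 0.0928]
x [0.91  0.415 0.003] y [ 0.415 -0.91   0.   ] z [ 2.5e-03  7.0e-04 -1.0e+00] F [-0.1  0.3 -0.4] [ 0.02 -0.03  0.02] t 3.2 open 0.0938819879229553
time: 4.2
tcp_pos: [0.4403, 0.2009, 0.0904]
tcp_rot: [3.069, 0.668, 0.0]
wrist_force: [0.9, -1.1, 0.2]
opening: 0.0288
finger_force: 40.0
```

```bash
python3 -m creep '[0,0,-15,0,0,0,0,0,-50,0,0,0,0,0,-90,0,0,0,-5,30,-118,0,0,0,-12,80,-118,0,0,0,-19,130,-118,0,0,0,-26,175,-118,0,0,0,-28,190,-118,0,0,0]'
python3 -m creep '[0,0,0,0,0,0,0,0,0,0,0,0]'
python3 - <<'E'
from h import *
go([.513,-.052,.21])
import pickle
f=grab("wrist");pickle.dump(f,open("w3.pkl","wb"));cv2.imwrite("pics/w3.png",f["frame"])
E
```

```text
time: 5.2
tcp_pos: [0.4939, 0.0148, 0.2085]
tcp_rot: [-3.071, -0.664, 0.001]
wrist_force: [-0.6, 0.8, -3.3]
opening: 0.0284
finger_force: 40.0
time: 5.45
tcp_pos: [0.4934, 0.0181, 0.2085]
tcp_rot: [-3.068, -0.67, 0.0]
wrist_force: [0.1, 0.0, -3.0]
opening: 0.0291
finger_force: 40.0
tool mm [-11.4  71.9  -1.6] | pos [0.4934 0.0181 0.2085]
x [0.909 0.417 0.   ] y [ 0.417 -0.909 -0.001] z [-2.e-04  9.e-04 -1.e+00] F [ 0.1  0.  -3. ] [-0.02 -0.01  0.03] t 5.45 open 0.029072023197830952
```

View pics/w3.png

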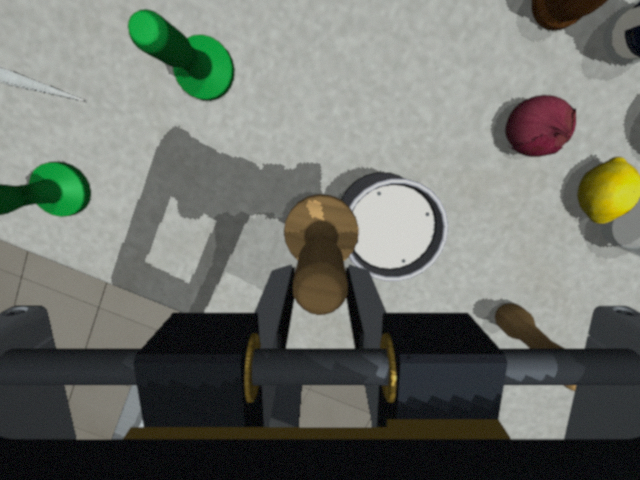

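Wrist view: tamper held upright, foot centre ~(321,231). Canister rim spans cols ~342–447 and rows 172–278, so its centre is ~(394,225).

Run:
```python
from h import *
import pickle
f=pickle.load(open("w3.pkl","rb"))
print("can",ray(f,394.5,225,.09),"foot",ray(f,321,231,.132))
c=np.array([.5125,-.052,.09]);img=f["frame"].copy()
for c0,col in((c,(0,0,255)),(ray(f,394.5,225,.09),(0,255,0))):
    P=[proj(f,c0+.052*np.array([np.cos(a),np.sin(a),0])) for a in np.linspace(0,6.28,90)]
    cv2.polylines(img,[np.int32(np.array(P)*8)],True,col,1,cv2.LINE_AA,3)
P=[proj(f,np.array([*env.state()["tcp_pos"][:2],.132])+.033*np.array([np.cos(a),np.sin(a),0])) for a in np.linspace(0,6.28,90)]
cv2.polylines(img,[np.int32(np.array(P)*8)],True,(255,0,0),1,cv2.LINE_AA,3)
cv2.imwrite("pics/w3c.png",cv2.resize(img[150:300,270:470],None,fx=4,fy=4,interpolation=cv2.INTER_CUBIC))
```

```text
can [ 0.52192653 -0.04990622  0.09      ] foot [0.4954046  0.01853149 0.132     ]
```

View pics/w3c.png

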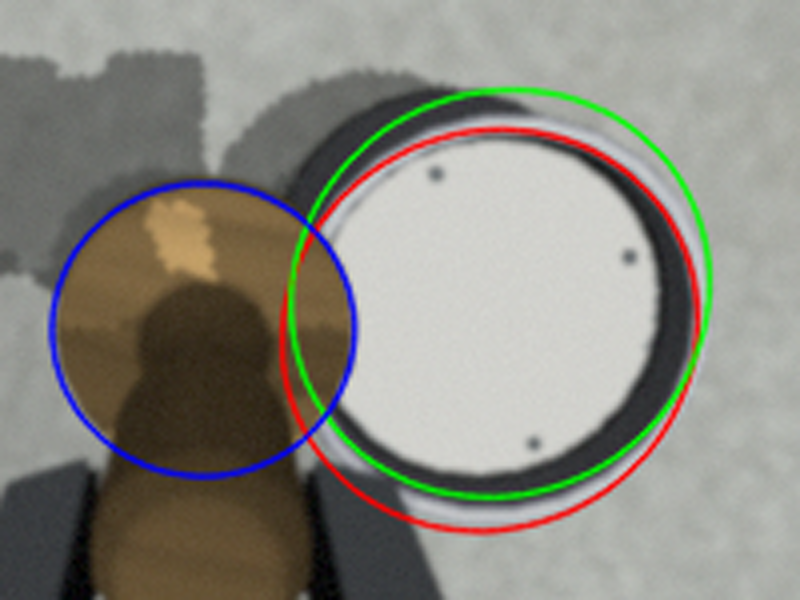

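```bash
python3 -m creep '[-3,25,0,0,0,0,-7,55,0,0,0,0,-9,72,0,0,0,0,-9,72,0,0,0,0,-9,72,15,0,0,0,-9,72,30,0,0,0,-9,72,36,0,0,0,-9,72,36,0,0,0]'
python3 -m creep '[0,0,4,0,0,0,0,0,8,0,0,0,0,0,12,0,0,0,0,0,16,0,0,0,0,0,20,0,0,0]'
python3 - <<'E'
from h import *
go([.515,-.051,.126])
E
```

```text
time: 6.5
tcp_pos: [0.5148, -0.052, 0.1712]
tcp_rot: [-3.069, -0.669, 0.003]
wrist_force: [0.1, -0.4, -3.0]
opening: 0.0288
finger_force: 40.0
time: 7.12
tcp_pos: [0.5162, -0.0525, 0.1535]
tcp_rot: [3.069, 0.668, 0.004]
wrist_force: [0.2, 0.9, 4.8]
opening: 0.0288
finger_force: 40.0
tool mm [-0.5 -1.9 27.4] | pos [ 0.5162 -0.0525  0.1535]
x [0.909 0.416 0.002] y [ 0.416 -0.909  0.001] z [ 2.5e-03 -5.0e-04 -1.0e+00] F [0.2 0.9 4.8] [ 0.15  0.09 -0.02] t 7.125 open 0.02884011401346922
```

```bash
python3 -m creep '[0,0,4,0,0,0,0,0,8,0,0,0,0,0,12,0,0,0,0,0,16,0,0,0,0,0,20,0,0,0,0,0,24,0,0,0,0,0,24,0,0,0]'
python3 -m creep '[0,0,1,0,0,0,0,0,2,0,0,0,0,0,2,0,0,0]'
python3 -c "
from h import *
go([.515,-.051,.126])"
```

```text
time: 8.0
tcp_pos: [0.5157, -0.0526, 0.1284]
tcp_rot: [3.069, 0.668, 0.001]
wrist_force: [0.4, 0.0, 4.8]
opening: 0.0289
finger_force: 40.0
time: 8.38
tcp_pos: [0.516, -0.0526, 0.127]
tcp_rot: [3.069, 0.668, 0.002]
wrist_force: [0.2, 0.5, 7.0]
opening: 0.0289
finger_force: 40.0
tool mm [-0.2 -1.8  1. ] | pos [ 0.516  -0.0526  0.127 ]
x [0.909 0.416 0.001] y [ 0.416 -0.909  0.001] z [ 1.6e-03 -4.0e-04 -1.0e+00] F [0.2 0.5 7. ] [ 0.19  0.08 -0.04] t 8.375 open 0.028925062998927442
```

```bash
python3 -m creep '[0,0,1,0,0,0,0,0,2,0,0,0,0,0,2,0,0,0]'
python3 -m creep '[0,0,0.5,0,0,0,0,0,1,0,0,0,0,0,1,0,0,0]'
```

```text
time: 8.75
tcp_pos: [0.516, -0.0526, 0.1251]
tcp_rot: [3.069, 0.668, 0.002]
wrist_force: [0.2, 1.6, 5.9]
opening: 0.0291
finger_force: 40.0
time: 9.12
tcp_pos: [0.5164, -0.0525, 0.125]
tcp_rot: [3.069, 0.668, 0.004]
wrist_force: [-0.7, 1.0, 9.2]
opening: 0.0289
finger_force: 40.0
```

```bash
python3 -m creep '[0,0,0.5,0,0,0,0,0,1,0,0,0,0,0,1,0,0,0]'
python3 -m creep '[0,0,0.5,0,0,0,0,0,1,0,0,0,0,0,1,0,0,0]'
```

```text
time: 9.5
tcp_pos: [0.5169, -0.0524, 0.1249]
tcp_rot: [3.068, 0.668, 0.007]
wrist_force: [-0.8, 1.7, 12.1]
opening: 0.0287
finger_force: 40.0
time: 9.88
tcp_pos: [0.5173, -0.0523, 0.1248]
tcp_rot: [3.068, 0.668, 0.009]
wrist_force: [-1.0, 1.2, 13.4]
opening: 0.0289
finger_force: 40.0
```

```bash
python3 -m creep '[0,0,1,0,0,0,0,0,2,0,0,0,0,0,3,0,0,0,0,0,3,0,0,0,0,0,3,0,0,0]'
python3 -c "
from h import *
go([.515,-.051,.126])"
```

```text
time: 10.5
tcp_pos: [0.5187, -0.052, 0.1247]
tcp_rot: [3.067, 0.669, 0.016]
wrist_force: [-3.1, 2.7, 22.1]
opening: 0.0288
finger_force: 40.0
tool mm [-3.  -2.5 -1.4] | pos [ 0.5187 -0.052   0.1247]
x [0.909 0.416 0.01 ] y [ 0.416 -0.909  0.004] z [ 1.060e-02 -1.000e-04 -9.999e-01] F [-3.1  2.7 22.1] [ 0.8   0.58 -0.01] t 10.5 open 0.028848446047238675
```

```bash
python3 -m creep '[0,0,-5,0,0,0,0,0,-15,0,0,0,0,0,-35,0,0,0,0,0,-60,0,0,0,0,0,-85,0,0,0,0,0,-95,0,0,0,0,0,-95,0,0,0]'
python3 - <<'E'
from h import *
go([.445,.09,.1])
E
```

```text
time: 11.38
tcp_pos: [0.5154, -0.0525, 0.2126]
tcp_rot: [-3.069, -0.668, 0.002]
wrist_force: [-0.1, 0.5, -2.7]
opening: 0.0291
finger_force: 40.0
tool mm [  -4.6 -158.8  112.7] | pos [ 0.5154 -0.0525  0.2126]
x [ 0.91   0.416 -0.001] y [ 0.416 -0.91  -0.   ] z [-0.001 -0.    -1.   ] F [-0.1  0.5 -2.7] [ 0.05 -0.02 -0.06] t 11.375 open 0.02905584244543814
```

```bash
python3 -m creep '[-1,-30,0,0,0,0,-2,-75,0,0,0,0,-4,-120,0,0,0,0,-5,-150,0,0,0,0,-5,-159,0,0,0,0,-5,-159,10,0,0,0,-5,-159,40,0,0,0,-5,-159,60,0,0,0]'
python3 -m creep '[0,0,0,0,0,0]'
python3 - <<'E'
from h import *
go([.445,.09,.0915])
f=grab("wrist");g=grab("side")
a=cv2.resize(f["frame"],(400,300));b=cv2.resize(g["frame"][170:350,220:400],(600,600),interpolation=cv2.INTER_CUBIC)[:,100:500]
t=grab("top")["frame"][180:280,290:423];t=cv2.resize(t,(400,300),interpolation=cv2.INTER_CUBIC)
cv2.imwrite("pics/m.png",np.hstack([np.vstack([a,t]),b]))
E
```

```text
time: 12.38
tcp_pos: [0.4443, 0.0886, 0.1506]
tcp_rot: [3.07, 0.666, -0.005]
wrist_force: [1.1, 0.5, -2.0]
opening: 0.0287
finger_force: 40.0
time: 12.5
tcp_pos: [0.4433, 0.0887, 0.1502]
tcp_rot: [-3.07, -0.666, 0.01]
wrist_force: [-0.5, -0.1, -2.6]
opening: 0.0292
finger_force: 40.0
tool mm [ 2.4 -0.4 58.6] | pos [0.4433 0.0887 0.1502]
x [ 0.91   0.414 -0.006] y [ 0.414 -0.91  -0.001] z [-0.0063 -0.0013 -1.    ] F [-0.5 -0.1 -2.6] [ 0.03  0.04 -0.01] t 12.5 open 0.029182048085000085
```

View pics/m.png

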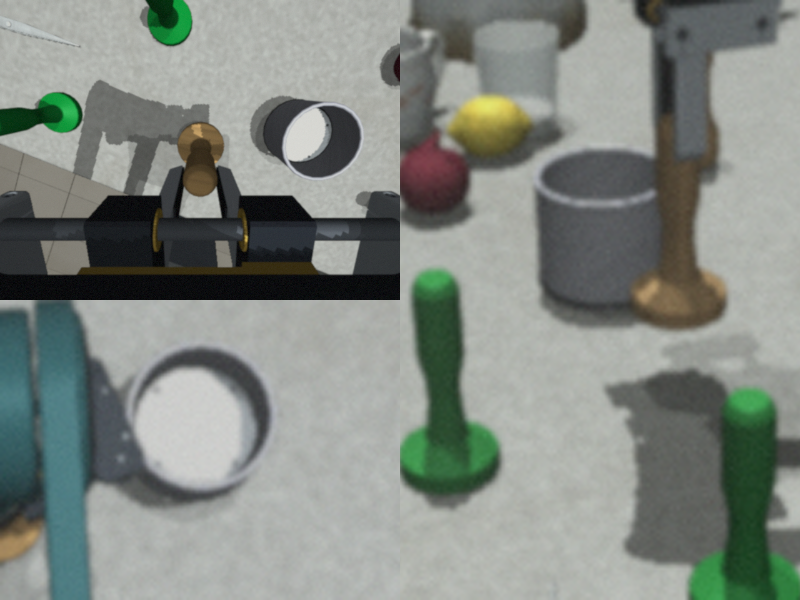

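The lid (bottom-left, ~(190,430)) now sits deep and level, the tamper is held upright clear of the canister, and the spot below it is free. Lowering it now.

```bash
python3 -m creep '[0,0,20,0,0,0,0,0,40,0,0,0,0,0,50,0,0,0,0,0,55,0,0,0,0,0,57,0,0,0,0,0,57,0,0,0,0,0,57,0,0,0]'
python3 -m creep '[0,0,1,0,0,0,0,0,2,0,0,0,0,0,3,0,0,0,0,0,3,0,0,0]'
python3 -c "
from h import *
go([.445,.09,.0905])"
```

```text
time: 13.52
tcp_pos: [0.4453, 0.0901, 0.097]
tcp_rot: [3.069, 0.668, 0.002]
wrist_force: [-0.8, -0.3, -3.8]
opening: 0.0288
finger_force: 40.0
time: 14.02
tcp_pos: [0.4447, 0.0901, 0.0932]
tcp_rot: [3.07, 0.668, -0.0]
wrist_force: [-0.2, 1.3, -3.0]
opening: 0.0287
finger_force: 40.0
tool mm [0.3 0.2 2.7] | pos [0.4447 0.0901 0.0932]
x [ 0.909  0.416 -0.   ] y [ 0.416 -0.909 -0.   ] z [-3.e-04 -1.e-04 -1.e+00] F [-0.2  1.3 -3. ] [-0.07  0.01 -0.04] t 14.025 open 0.028660313155083418
```

```bash
python3 -m creep '[0,0,1,0,0,0,0,0,2,0,0,0,0,0,3,0,0,0,0,0,3,0,0,0]'
python3 -m creep '[0,0,0.5,0,0,0,0,0,0.5,0,0,0]'
```

```text
time: 14.52
tcp_pos: [0.4449, 0.09, 0.0904]
tcp_rot: [3.07, 0.668, 0.0]
wrist_force: [0.3, 0.7, -3.2]
opening: 0.0287
finger_force: 40.0
time: 14.78
tcp_pos: [0.4451, 0.0901, 0.0903]
tcp_rot: [3.069, 0.668, 0.001]
wrist_force: [0.5, 0.3, 0.5]
opening: 0.0291
finger_force: 40.0
```

```bash
python3 -m creep '[0,0,0,0,0,0,0,0,0,0,0,0]' 0 5
python3 -m creep '[0,0,0,0,0,0,0,0,0,0,0,0,0,0,0,0,0,0,0,0,0,0,0,0,0,0,0,0,0,0,0,0,0,0,0,0]' 90
python3 -m creep '[0,0,-10,0,0,0,0,0,-30,0,0,0,0,0,-60,0,0,0,0,0,-90,0,0,0,0,0,-110,0,0,0,-20,-20,-110,0,0,0,-60,-50,-110,0,0,0,-60,-50,-110,0,0,0]'
python3 - <<'E'
from h import *
go([0,0,0])
f=grab("wrist");g=grab("side");t=grab("top")["frame"]
a=cv2.resize(f["frame"],(400,300));b=cv2.resize(g["frame"][150:330,220:400],(600,600),interpolation=cv2.INTER_CUBIC)[:,100:500]
t=cv2.resize(t[150:300,280:480],(400,300),interpolation=cv2.INTER_CUBIC)
cv2.imwrite("pics/m2.png",np.hstack([np.vstack([a,t]),b]))
E
```

```text
time: 15.02
tcp_pos: [0.4452, 0.0899, 0.0903]
tcp_rot: [3.069, 0.668, 0.001]
wrist_force: [-0.6, -0.7, 0.8]
opening: 0.0299
finger_force: 5.0
time: 15.78
tcp_pos: [0.4448, 0.0901, 0.0898]
tcp_rot: [3.07, 0.668, -0.0]
wrist_force: [-0.2, 0.6, -0.1]
opening: 0.0836
finger_force: 0.0
time: 16.77
tcp_pos: [0.3679, 0.1112, 0.2012]
tcp_rot: [3.069, 0.671, 0.004]
wrist_force: [0.2, -0.6, 0.5]
opening: 0.0843
finger_force: 0.0
tool mm [-381.3  -52.7  200.2] | pos [0.3679 0.1112 0.2012]
x [0.909 0.417 0.003] y [ 0.417 -0.909  0.001] z [ 2.6e-03  5.0e-04 -1.0e+00] F [ 0.2 -0.6  0.5] [-0.04 -0.05  0.03] t 16.775 open 0.08431665282795527
```

View pics/m2.png

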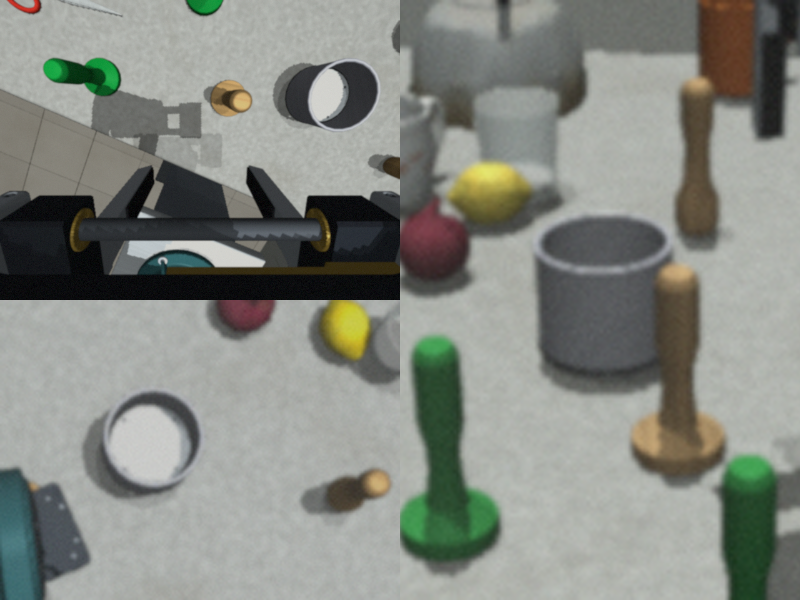

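The tamper stands upright at ~(677,365) beside the canister, the muddler is still standing at ~(697,155), the lid is deep and level, and the gripper is clear.

```bash
python3 -c "
from bench import env
print(env.finish_job())"
```

```text
the job is handed in; nothing more can be done
None
```

The inner lid is pressed down to its stop and looks level, the tamper stands upright on the worktop beside the canister, and the muddler was left standing; I handed the job in at about 17 s (limit 43 s).

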